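Start the dust extraction at the sanding bench

TASK

Get the dust extraction running for sanding the boat: with the closed fingertips, first push the blast gate's slide fully open by its upright tab so that the round hole lies bare, then press the raised end of the big rocker fully down, and last press the flat square start key fully in so that it stays in. Leave the mushroom-shaped stop button alone. Only push and press: do not pick up, shift or tip the two switch boxes or anything else on the bench, and finish clear of everything.

Things in the scene. Friction and masses are not known exactly. Their poses are not given: they have to be found in the camera images.
- gate_base: Blast gate, screwed down: a flat grey base 104 (x) by 150 (y) by 14 mm lying on the bench with a round black inlet hole of 60 mm, and an aluminium rail along each long side, 26 mm high. An aluminium slide plate covers the hole when shut and slides along the base's +y, baring the hole. Origin at the centre of the underside; x across, y the opening direction, z up.
- gate (a joint): The blast gate's slide, in m: 0 shut, 0.066 fully open, at a hard stop. It starts between 0 and 0.014, needs about 3 N and stays where it is left.
- gate_tab (a point): Middle of the top edge of the slide's upright aluminium tab, 56 mm above the bench; axes as the gate base. The tab is 50 mm wide (x), 6 mm thick (y) and stands 36 mm above the plate, whose top is 20 mm above the bench. It is pushed along +y on its -y face.
- rocker_box: Grey radio switch box 110 (x) by 84 (y) by 48 mm, about 0.95 kg, standing loose on four rubber feet, with one large grey rocker in a black frame in the middle of its top. Origin at the centre of the underside, z up.
- rocker (a joint): The rocker, in rad: 0 off (the end towards the box's +x stands up), 0.40 on (that end fully down, its face level), at a hard stop. It starts between 0 and 0.05, needs about 3 N at the end and stays where it is left.
- rocker_on_end (a point): Point on the rocker's upper face, 24 mm from the pivot towards the raised end, moving with the rocker; this is where to press. The pivot lies 56 mm above the bench over the box's centre; the rocker is 66 mm long (x) and 36 mm wide (y), shaped as a shallow V. The point is about 69 mm above the bench when off and 60 mm when on.
- starter_box: Grey radio starter box 94 (x) by 144 (y) by 52 mm, about 0.95 kg, standing loose on four rubber feet. On top: a flat square start key (at y = +36 mm), a mushroom-shaped round stop button (at y = -36 mm) and a small clear lamp lens. Origin at the centre of the underside, z up.
- start (a joint): Travel of the start key in m: 0 out, 0.006 fully in, at a hard stop. Needs about 3 N and stays in once pressed.
- start_top (a point): Centre of the top face of the start key, 30 mm square, 68 mm above the bench when out and 62 mm when in; it moves with the key.
- stop (a joint): Travel of the stop button in m: 0 out, 0.005 pressed. Sprung; not to be pressed.
- stop_top (a point): Centre of the top of the stop button, 40 mm across, 83 mm above the bench.
- glue: Glue bottle, 40 mm across, 75 mm high, loose; origin under its centre.
- jar: Glass screw jar, 42 mm across, 55 mm high, loose; origin under its centre.
- sander: Hand sanding block of cork and wood, 75 (x) by 38 by 34 mm, loose; origin under its centre.
- mallet: Hammer 260 mm long, lying loose along its x.
- screwdriver: Screwdriver 180 mm long with a blue handle, lying loose along its x.
- boat: Wooden model boat, about 200 mm long, with mast and sail up to 130 mm high, loose; origin under the hull.
- drill: Cordless drill standing on its battery, about 180 mm high, loose; origin under the battery.
Things that resemble listed ones, but are neither listed nor needed, are in the scene too. What is shaped like the gate_base but pink is not meant.

How it is judged:
On the way, in this order (a step that is already met when the one before it is completed fails the run):
1. the blast gate is pushed fully open (value of joint gate above 0.06 m), for 0.1 s.
2. then the rocker is pressed fully on (value of joint rocker above 0.34 rad), for 0.1 s.
3. then the start key is pressed fully in (value of joint start above 0.0045 m), for 0.1 s.
At the end, for the whole second after the job is handed in: The blast gate is open by more than 60 of its 66 mm, the rocker is on (beyond 0.34 of 0.40 rad), the start key is in by more than 4.5 of its 6 mm, the stop button is out, and both boxes stand flat on the bench (value of joint gate above 0.06 m and value of joint rocker above 0.34 rad and value of joint start above 0.0045 m and value of joint stop below 0.002 m and angle between each of rocker_box, starter_box's own z axis and vertical below 0.05 rad and height (world z) of each of rocker_box, starter_box below 0.006 m); the robot touches nothing.
It fails at once if the stop button is pressed (more than 2 mm) (value of joint stop above 0.002 m).
It fails at once if the rocker is pressed on before the gate is open (value of joint rocker above 0.25 rad and value of joint gate below 0.05 m).
It fails at once if the start key is pressed before the rocker is on (value of joint start above 0.003 m and value of joint rocker below 0.25 rad).
It fails at once if a switch box is lifted (12 mm), tipped or shifted (30 mm) (height (world z) of any of rocker_box, starter_box above 0.012 m or distance of any of rocker_box, starter_box from where it was at the start of the episode above 0.03 m or angle between any of rocker_box, starter_box's own z axis and vertical above 0.2 rad).
It fails at once if something else on the bench is lifted or shifted (30 mm) or knocked over (distance of any of glue, jar, sander, mallet, screwdriver, boat, drill from where it was at the start of the episode above 0.03 m or angle between any of glue, jar, boat, drill's own z axis and vertical above 0.5 rad).
It also fails if it takes over 54 s, if anything falls off the work surface, if the arm or the gripper's body presses on something with over 40 N, if the wrist force passes 120 N, or if a joint passes its speed limit or range.

ROBOT

A 6-joint arm with a two-finger parallel gripper is mounted at the origin on the work surface. World frame = base frame: x ahead of the robot, y to its left, z up, the work surface at z = 0. Lengths are in m, angles in rad, forces in N, time in s.
With the tool pointing down it reaches from about 0.375 to 0.825 m from the base axis. Payload 5.5 kg.
Tool frame: the origin (TCP) lies at the very end of the fingers, on their centre line; the grasp point (between the pads) lies 19 mm behind it; z points along the fingers, y is the direction in which the jaws open and shut (so a half turn about z gives the same grasp; the last joint's range is limited). The gripper opens to 85 mm and grips with 20 to 120 N. Pads are 22 mm wide; open, the fingers measure 114 mm over their backs; the gripper's body (76 mm by 85 mm) begins 54 mm behind the grasp point. The pads swing forward as they close: fully open they stand 13 mm farther back than shut.
Start: joints at [1.184, 0.314, -0.047, 1.21, 0, 1.571], TCP at [0.226, 0.556, 0.231] pointing down, gripper open.
Joint ranges: [-2.67, 2.67], [-0.69, 1.73], [-1.03, 1.25], [-2.08, 2.16], [-1.42, 1.45], [-3.14, 3.14]. Speed limits (rad/s): [2.39, 2.39, 3.01, 3.14, 3.14, 3.14].

INTERFACE

Orientations are given as a unit quaternion [x, y, z, w].
In Python, from cell import manip gives the robot as it stands.
- The arm moves only by the shell command python3 -m handwheel 'ROWS' [FORCE]. ROWS is text: rows parted by semicolons, each of 7 numbers parted by spaces: the shift along the tool's x, y, z each as a share of 200 mm, from -1 to 1, then the turn, a rotation vector about the tool's x, y, z each as a share of 180 degrees, from -1 to 1, then the closure in counts, from 0 (fully open) to 255 (shut). A call has 1 to 10 rows; each row is the pose to reach, as a shift and turn from the pose commanded when the call began, along the tool's axes at that moment, turning the shorter way round; what a row does not reach only later rows make up. A row lasts 1/8 s, in which the tool goes at most 62.5 mm and 10.7 degrees, less where a joint would pass 70% of its speed; a pose out of reach is approached as far as the arm can. A call with a number of a shift or a turn outside -1 to 1 is refused whole. A call with a gripper value outside its range is refused whole. The fingers move at their own pace and stop on an object; FORCE is the grip in N (left out, the last holds). Time passes only in rows, so rows that repeat a pose let the fingers close. It gives the time, the measured TCP pose, the force and the opening at its end, in the units of the state.
- manip.state(): the state, without advancing time (a new reading comes with each control period).
- manip.camera(name): name is "scene" or "top" or "wrist"; returns a dict with "pixels" (480x640x3 uint8, red, green, blue), "fx", "fy", "cx", "cy" (pixels), "position" and "rotation" of the camera in the world. Camera axes: x right, y down, z forward; pixel columns grow to the right and rows downward; lengths in m; the calibration is good to about 2 mm. A picture is of the moment at which its call begins. There is no depth.
- manip.finish_job(): hands the job in, once; it reports no verdict.
The state is a dict: "clock": time; "qpos": joint angles; "qvel": joint speeds; "joint_torque": joint torques, N m; "tcp_pos": TCP position; "ee_rot": TCP orientation; "force": force on the tool from outside, world axes, zero at the start; "torque": the same for the moment, N m; "width": opening from 0.0 (shut) to 1.0 (fully open).
Only numpy, scipy, OpenCV 4.12 (cv2) and the standard library are available. Lean on these libraries where they do the work, as an engineer would, in place of code of your own. Each camera call takes 0.05 s, during which the arm holds its last target.

## Working session

There is one attempt and no reset: what is moved stays moved. The work goes in short steps, Python scripts to look and compute and a shell command to move; the robot and the scene stay as the last step left them, time stands still between calls to the robot, and variables do not carry over. Pictures are saved under pics/ and viewed, and the job is handed in when it is done.

```bash
mkdir -p pics; ls
python3 - <<'E'
from cell import manip
import cv2
s=manip.state();print(s['clock'],s['tcp_pos'],s['ee_rot'],s['width'])
for n in ("scene","top","wrist"):
    c=manip.camera(n);cv2.imwrite(f"pics/{n}0.png",c["pixels"][:,:,::-1]);print(n,c['fx'],c['cx'],c['cy'],c['position'],c['rotation'])
E
```

```text
pics
0.0 [0.2261142  0.55512285 0.23043092] [ 1.92197384e-01  9.81355912e-01 -8.45947861e-04 -1.57568896e-04] 0.9977773490285274
scene 446.4806980548853 310.02491016291486 229.43102323269264 [1.03120199 0.1267321  0.87195694] [ 0.56332447  0.77775234 -0.22640989 -0.1628048 ]
top 596.6561297473821 316.3169590753883 246.24321020079165 [ 0.32172019 -0.0320931   1.64838897] [ 0.71199761 -0.69895592  0.04958913 -0.04539751]
wrist 333.57230891279954 315.45365056090463 239.61567922009618 [0.14991303 0.58714746 0.37458513] [0.81922999 0.54980229 0.09026254 0.13576574]
```

View pics/scene0.png

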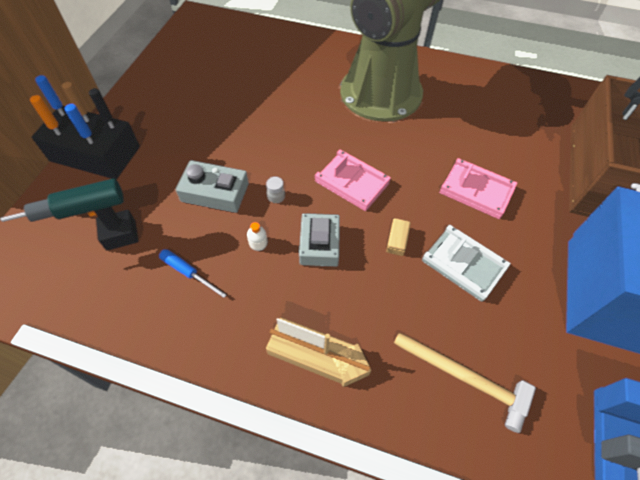

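View pics/top0.png

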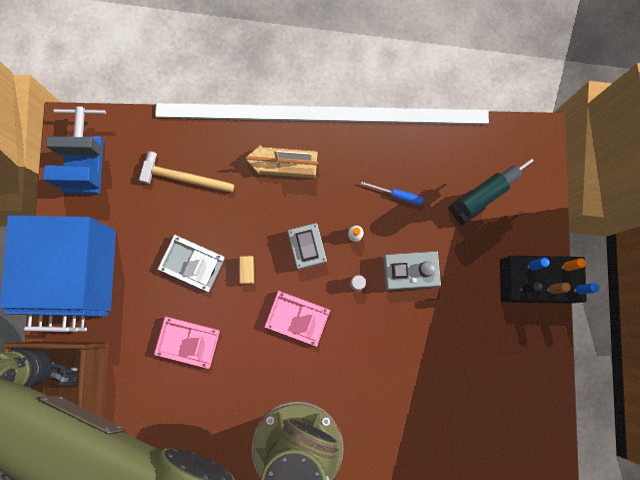

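The candidates are:
- **Gate:** the grey-white one at top (191,263), and two pink ones at (297,319) and (187,343), which are not meant.
- **Rocker box:** (307,246).
- **Starter box:** (412,270), with the key at (400,270) and the mushroom stop at (427,268).

I choose the grey gate and check it in enlarged crops.

Run:
```python
import cv2
t=cv2.imread('pics/top0.png');s=cv2.imread('pics/scene0.png')
def crop(im,x,y,w,h,k,n):
    cv2.imwrite(n,cv2.resize(im[y:y+h,x:x+w],None,fx=k,fy=k,interpolation=cv2.INTER_CUBIC))
crop(t,150,225,80,75,8,'pics/tg.png')
crop(t,280,215,55,60,10,'pics/tr.png')
crop(t,380,245,65,50,10,'pics/ts.png')
crop(s,415,220,100,85,8,'pics/sg.png')
crop(s,290,200,60,70,8,'pics/sr.png')
crop(s,170,155,85,60,8,'pics/ss.png')
```

```text
(no output)
```

View pics/tg.png

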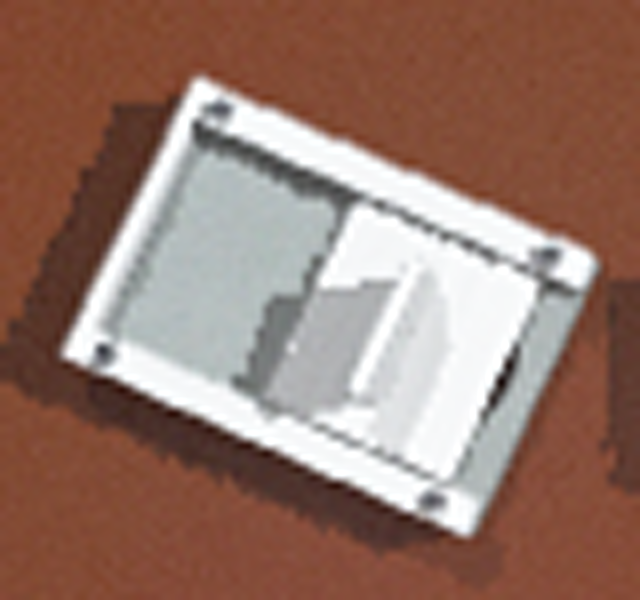

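View pics/tr.png

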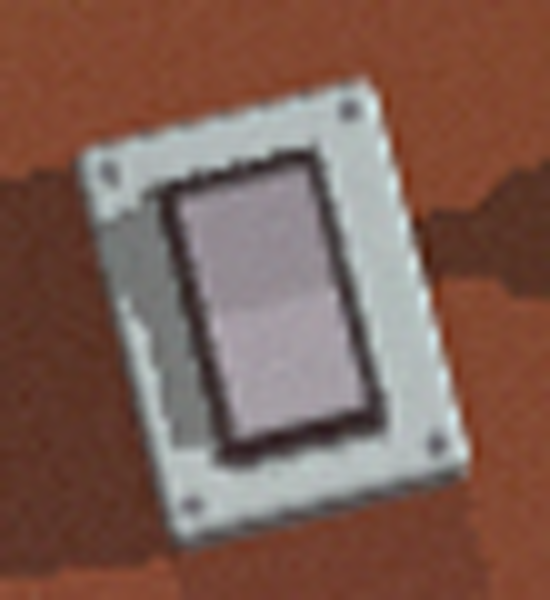

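View pics/ts.png

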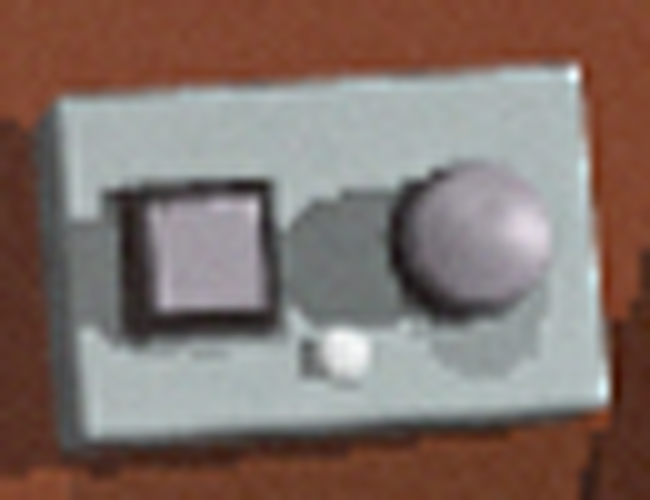

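View pics/sg.png

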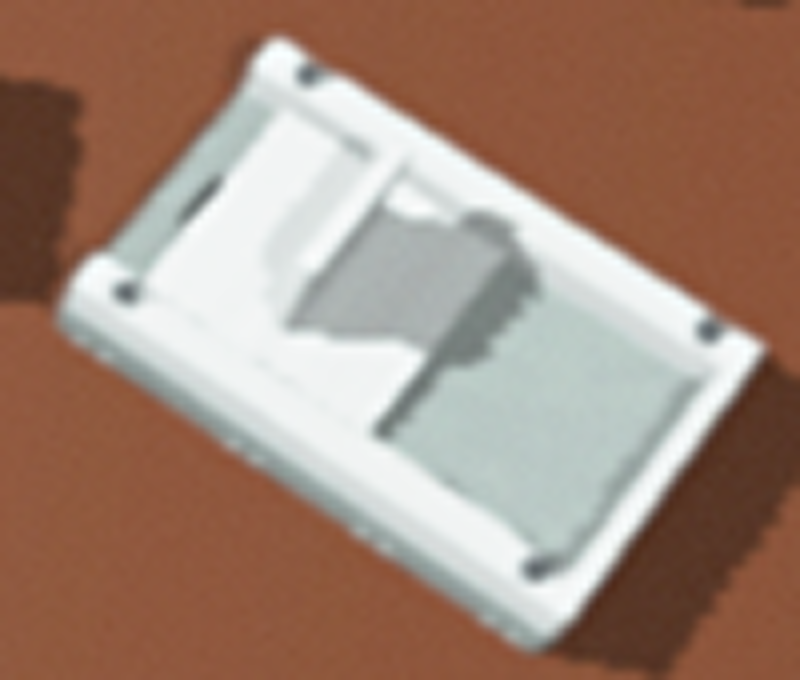

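View pics/sr.png

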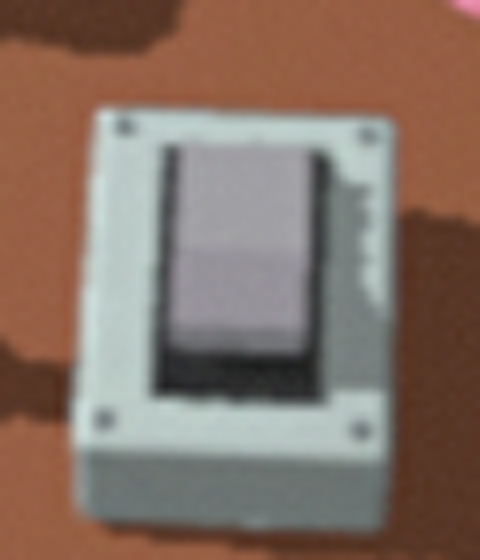

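View pics/ss.png

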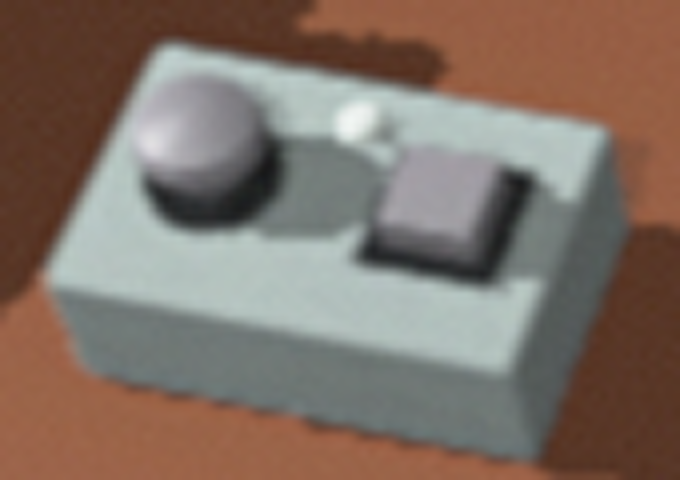

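Top view: the grey gate has its slide plate and tab at top px (199,265), and the bare base end lies up-left, so it opens towards the upper left. The rocker is at (307,246). The starter key is at (401,270) and the mushroom at (427.5,268.5). Next I triangulate, mainly to find which rocker end is raised.

```bash
cat > h.py <<'E'
import numpy as np, cv2
from scipy.spatial.transform import Rotation as R
C={'scene':(446.4806980548853,310.02491016291486,229.43102323269264,[1.03120199,0.1267321,0.87195694],[0.56332447,0.77775234,-0.22640989,-0.1628048]),
'top':(596.6561297473821,316.3169590753883,246.24321020079165,[0.32172019,-0.0320931,1.64838897],[0.71199761,-0.69895592,0.04958913,-0.04539751])}
def ray(c,p):
    f,cx,cy,o,q=C[c]; d=R.from_quat(q).apply([(p[0]-cx)/f,(p[1]-cy)/f,1]);return np.array(o),d/np.linalg.norm(d)
def onz(c,p,z):
    o,d=ray(c,p);return o+d*(z-o[2])/d[2]
def tri(pt,ps):
    o1,d1=ray('top',pt);o2,d2=ray('scene',ps)
    A=np.stack([d1,-d2],1);s=np.linalg.lstsq(A,o2-o1,rcond=None)[0]
    a,b=o1+s[0]*d1,o2+s[1]*d2;return (a+b)/2,np.linalg.norm(a-b)
def cr(o,k):return lambda x,y:((x+.5)/k-.5+o[0],(y+.5)/k-.5+o[1])
TG=cr((150,225),8);TR=cr((280,215),10);TS=cr((380,245),10);SG=cr((415,220),8);SR=cr((290,200),8);SS=cr((170,155),8)
def proj(c,X):
    f,cx,cy,o,q=C[c];v=R.from_quat(q).inv().apply(np.array(X)-o);return f*v[0]/v[2]+cx,f*v[1]/v[2]+cy
E
python3 - <<'E'
from h import *
np.set_printoptions(precision=4,suppress=True)
P=lambda n,t,s,z:print(n,*tri(t,s),'| planar',onz('top',t,z)[:2],onz('scene',s,z)[:2])
P('rk rear-R',TR(370,405),SR(178,145),.06);P('rk rear-L',TR(228,437),SR(308,145),.06)
P('rk front-R',TR(315,160),SR(170,328),.06);P('rk front-L',TR(178,203),SR(305,330),.06)
P('rk foldR',TR(345,290),SR(175,250),.056);P('rk foldL',TR(205,312),SR(305,250),.056)
for n,t,s in (('FL',(82,155),(393,453)),('FR',(370,82),(80,450)),('BR',(468,462),(98,112)),('BL',(180,535),(392,118))):P('rbox'+n,TR(*t),SR(*s),.048)
for n,t,s in (('FL',(55,102),(510,372)),('FR',(580,65),(50,285)),('BR',(608,405),(165,42)),('BL',(88,440),(607,127))):P('sbox'+n,TS(*t),SS(*s),.052)
for n,t,s in (('FL',(150,203),(480,240)),('FR',(258,198),(372,218)),('BR',(268,310),(395,150)),('BL',(158,315),(495,155))):P('key'+n,TS(*t),SS(*s),.068)
P('mush',TS(478,235),SS(200,120),.083)
for n,t,s in (('a -y+x',(598,262),(75,295)),('b -y-x',(472,535),(275,40)),('c +y+x',(198,78),(545,635)),('d +y-x',(65,352),(765,345))):P('gate'+n,TG(*t),SG(*s),.026)
P('tab +x end',TG(415,265),SG(290,318),.056);P('tab -x end',TG(358,395),SG(395,158),.056)
E
```

```text
rk rear-R [ 0.5128 -0.0409  0.0609] 0.0005218007040182009 | planar [ 0.5128 -0.0406] [ 0.5123 -0.0413]
rk rear-L [ 0.5035 -0.0048  0.0642] 0.00408353784692907 | planar [ 0.5035 -0.0028] [ 0.5012 -0.0075]
rk front-R [ 0.5765 -0.0237  0.0737] 0.002106126010547467 | planar [ 0.579  -0.0246] [ 0.5685 -0.0252]
rk front-L [0.5649 0.0112 0.0721] 0.0010110352551669776 | planar [0.5666 0.012 ] [0.5579 0.009 ]
rk foldR [ 0.5439 -0.0326  0.0581] 0.0014971877921054718 | planar [ 0.5444 -0.0334] [ 0.5424 -0.0323]
rk foldL [0.5367 0.0032 0.0647] 0.0016882711900623386 | planar [0.5377 0.0042] [0.5315 0.001 ]
rboxFL [0.5807 0.0395 0.0494] 0.0017638137990528676 | planar [0.5811 0.0387] [0.5798 0.0402]
rboxFR [ 0.6032 -0.039   0.0453] 0.0002700312013768304 | planar [ 0.6028 -0.0391] [ 0.6046 -0.0383]
rboxBR [ 0.4997 -0.0682  0.0462] 0.0015124697398841778 | planar [ 0.4993 -0.0674] [ 0.501  -0.0685]
rboxBL [0.4779 0.01   0.0487] 0.0004573310774167192 | planar [0.478  0.0098] [0.4774 0.0101]
sboxFL [ 0.5185 -0.2261  0.0508] 0.001222754719223073 | planar [ 0.5181 -0.2254] [ 0.5194 -0.2262]
sboxFR [ 0.530
[... 656 characters left out ...]
.251 ] [ 0.4593 -0.2544]
mush [ 0.4816 -0.3345  0.0792] 0.0008515988245918316 | planar [ 0.481  -0.3334] [ 0.4844 -0.3327]
gatea -y+x [0.5067 0.213  0.0188] 0.0014792185861749498 | planar [0.5059 0.2112] [0.511 0.213]
gateb -y-x [0.412  0.251  0.0258] 0.0013712298666831556 | planar [0.412  0.2503] [0.412  0.2517]
gatec +y+x [0.5678 0.3496 0.0189] 0.005551932501439875 | planar [0.5669 0.3508] [0.5719 0.345 ]
gated +y-x [0.4713 0.3901 0.0299] 0.0003511481591029337 | planar [0.4717 0.3913] [0.4687 0.3912]
tab +x end [0.5031 0.2705 0.0314] 0.004203933872407396 | planar [0.5003 0.268 ] [0.5189 0.2642]
tab -x end [0.4569 0.2855 0.0494] 0.0016720530080913103 | planar [0.4563 0.2851] [0.4616 0.2834]
```

The sizes agree with those given: gate 150×102 mm, boxes within about 3 mm, key at 68 mm. The rocker's front (world +x) end is about 73 mm high and its rear about 62 mm, so the front end is the raised one.

Gate opening direction is (0.401,0.918) with the tab at about y' = -27 mm. I turn the tool so its x axis is antiparallel to that, close the fingers, and approach.

```bash
python3 -m handwheel '-0.845 -0.495 0.2 0 0 -0.492 255;-0.845 -0.495 0.2 0 0 -0.492 255;-0.845 -0.495 0.2 0 0 -0.492 255;-0.845 -0.495 0.2 0 0 -0.492 255;-0.845 -0.495 0.2 0 0 -0.492 255;-0.845 -0.495 0.2 0 0 -0.492 255;-0.845 -0.495 0.2 0 0 -0.492 255;-0.845 -0.495 0.2 0 0 -0.492 255;-0.845 -0.495 0.2 0 0 -0.492 255;-0.845 -0.495 0.2 0 0 -0.492 255' 40
cat >> h.py <<'E'
def plan(target,yaw=None):
    from cell import manip
    s=manip.state();r=R.from_quat(s['ee_rot']);d=r.inv().apply(np.array(target)-s['tcp_pos'])
    x=r.apply([1,0,0]);y0=np.arctan2(x[1],x[0])
    print('t',s['clock'],'tcp',np.round(s['tcp_pos'],4),'yaw',round(y0,4),'F',np.round(s['force'],1),'w',round(s['width'],3),'tilt',np.round(r.apply([0,0,1]),4))
    print('share',np.round(d/.2,4), '' if yaw is None else 'turn z %.4f'%(-((yaw-y0+np.pi)%(2*np.pi)-np.pi)/np.pi))
E
python3 -c "
from h import *
plan((.4646,.2440,.12),-1.982)"
```

```text
clock: 1.4
tcp_pos: [0.3454, 0.4001, 0.1911]
ee_rot: [-0.547, 0.837, -0.0, -0.0]
force: [0.7, -0.2, -0.7]
width: 0.001
t 1.4 tcp [0.3454 0.4001 0.1911] yaw -1.9836 F [ 0.7 -0.2 -0.7] w 0.001 tilt [-4.e-04 -3.e-04 -1.e+00]
share [ 0.4754 -0.8592  0.3554] turn z -0.0005
```

```bash
python3 -m handwheel '0.475 -0.859 0.355 0 0 0 255;0.475 -0.859 0.355 0 0 0 255;0.475 -0.859 0.355 0 0 0 255;0.475 -0.859 0.355 0 0 0 255;0.475 -0.859 0.355 0 0 0 255;0.475 -0.859 0.355 0 0 0 255'
python3 - <<'E'
from h import *
from cell import manip
plan((.4646,.2440,.036),-1.982)
for n in('top','wrist','scene'):
    im=manip.camera(n)['pixels'][:,:,::-1]
    cv2.imwrite(f'pics/{n}1.png',im)
    if n=='scene':cv2.imwrite('pics/scene1c.png',cv2.resize(im[160:320,380:560],None,fx=4,fy=4,interpolation=cv2.INTER_CUBIC))
E
```

```text
clock: 2.15
tcp_pos: [0.4647, 0.2449, 0.1205]
ee_rot: [-0.547, 0.837, 0.0, 0.0]
force: [1.6, 0.5, 0.3]
width: -0.001
t 2.15 tcp [0.4647 0.2449 0.1205] yaw -1.9831 F [1.6 0.5 0.3] w -0.001 tilt [-1.e-04  4.e-04 -1.e+00]
share [ 0.0045 -0.0016  0.4227] turn z -0.0004
```

View pics/wrist1.png

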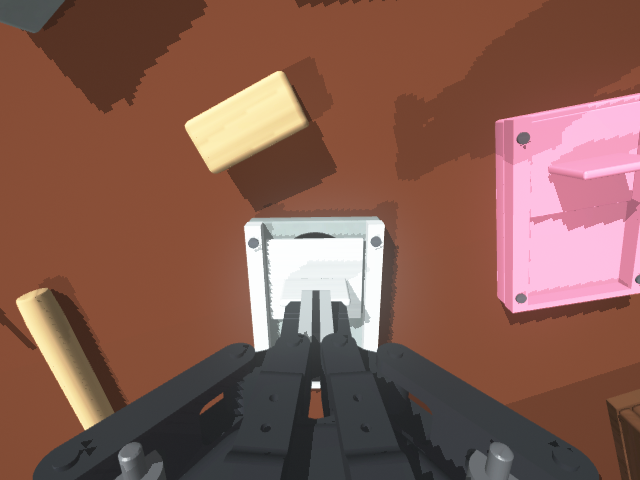

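View pics/scene1c.png

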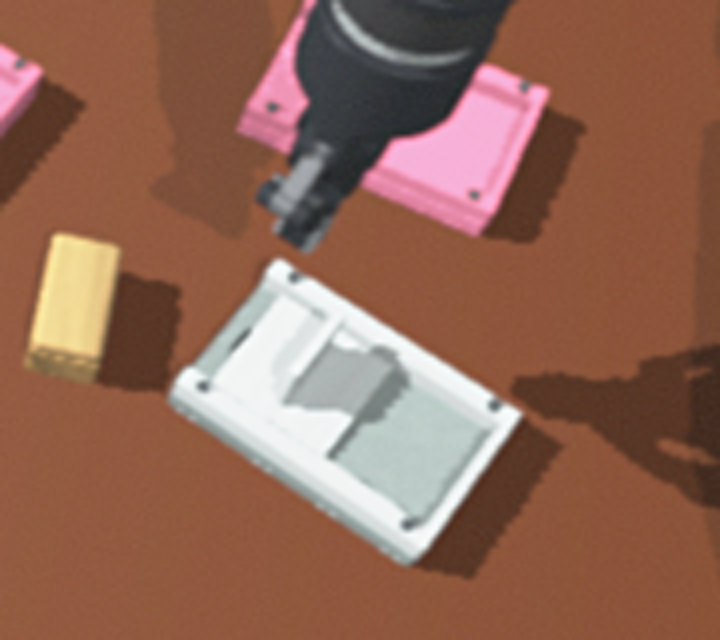

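The wrist view shows the fingertips at col 316, centred on the grey gate (rails at cols 257 and 374). The hole's dark rim shows at row 236 and the tab stands on the far side. I descend behind the tab.

```bash
python3 -m handwheel '0.0 -0.0 0.2 0 0 0 255;0.01 0 0.42 0 0 0 255;0.01 0 0.42 0 0 0 255;0.01 0 0.42 0 0 0 255'
python3 - <<'E'
from h import *
from cell import manip
plan((.4895,.3009,.036),-1.982)
for n in('wrist','scene'):
    im=manip.camera(n)['pixels'][:,:,::-1]
    if n=='wrist':cv2.imwrite('pics/wrist2.png',cv2.resize(im[180:420,200:440],None,fx=2.5,fy=2.5))
    if n=='scene':cv2.imwrite('pics/scene2c.png',cv2.resize(im[160:320,380:560],None,fx=4,fy=4,interpolation=cv2.INTER_CUBIC))
E
```

```text
clock: 2.8
tcp_pos: [0.4646, 0.2434, 0.0377]
ee_rot: [-0.548, 0.837, -0.0, 0.001]
force: [-0.2, -0.3, 0.2]
width: 0.0
t 2.8 tcp [0.4646 0.2434 0.0377] yaw -1.982 F [-0.2 -0.3  0.2] w 0.0 tilt [ 1.1e-03  6.0e-04 -1.0e+00]
share [-0.3131  0.001   0.0087] turn z 0.0000
```

View pics/wrist2.png

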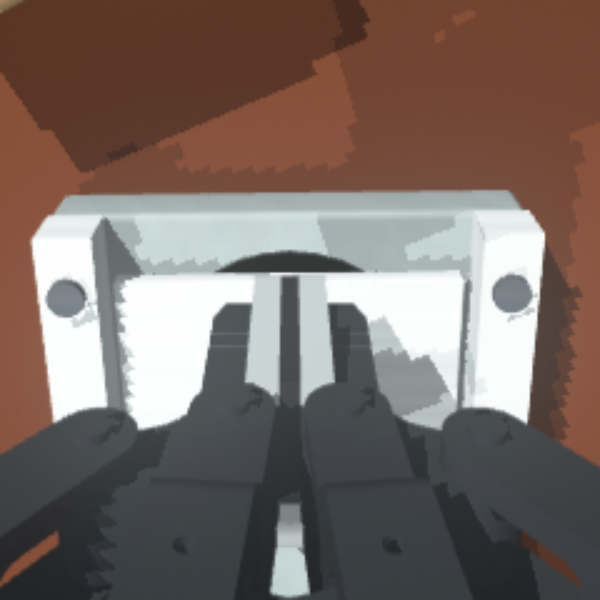

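View pics/scene2c.png

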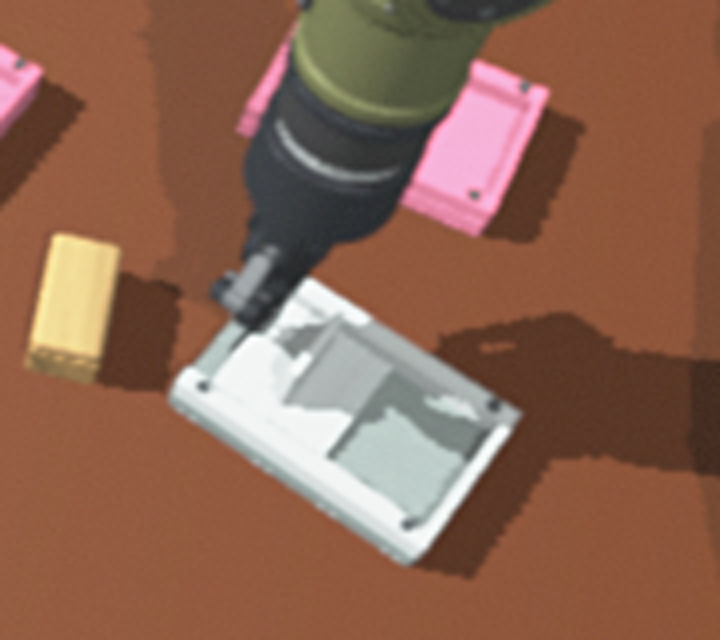

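Tip stands between the rails, behind the tab, clear. Pushing along −tool x.

```bash
python3 -m handwheel '-0.05 0 0.005 0 0 0 255;-0.1 0 0.005 0 0 0 255;-0.13 0 0.005 0 0 0 255;-0.16 0 0.005 0 0 0 255;-0.19 0 0.005 0 0 0 255;-0.22 0 0.005 0 0 0 255;-0.25 0 0.005 0 0 0 255;-0.28 0 0.005 0 0 0 255;-0.3 0 0.005 0 0 0 255;-0.3 0 0.005 0 0 0 255'
python3 -m handwheel '-0.02 0 0 0 0 0 255;-0.04 0 0 0 0 0 255;-0.04 0 0 0 0 0 255'
python3 -c "
from h import *
plan((.4895,.3009,.036),-1.982)"
```

```text
clock: 4.15
tcp_pos: [0.4885, 0.2982, 0.0352]
ee_rot: [-0.548, 0.837, 0.0, 0.0]
force: [-0.9, 0.1, 0.3]
width: -0.001
clock: 4.53
tcp_pos: [0.4916, 0.3054, 0.0353]
ee_rot: [-0.548, 0.837, 0.0, 0.0]
force: [-1.6, 0.1, -0.9]
width: -0.0
t 4.525 tcp [0.4916 0.3054 0.0353] yaw -1.9825 F [-1.6  0.1 -0.9] w -0.0 tilt [ 3.e-04  6.e-04 -1.e+00]
share [ 0.0246  0.0006 -0.0035] turn z -0.0002
```

```bash
python3 -m handwheel '-0.015 0 0 0 0 0 255;-0.03 0 0 0 0 0 255;-0.03 0 0 0 0 0 255'
python3 - <<'E'
from h import *
from cell import manip
plan((.4895,.3009,.036),-1.982)
for n in('wrist','scene'):
    im=manip.camera(n)['pixels'][:,:,::-1]
    if n=='wrist':cv2.imwrite('pics/wrist3.png',cv2.resize(im[180:420,200:440],None,fx=2.5,fy=2.5))
    if n=='scene':cv2.imwrite('pics/scene3c.png',cv2.resize(im[160:320,380:560],None,fx=4,fy=4,interpolation=cv2.INTER_CUBIC))
E
```

```text
clock: 4.9
tcp_pos: [0.4939, 0.3108, 0.0353]
ee_rot: [-0.548, 0.837, 0.0, 0.0]
force: [-2.2, -0.4, -0.8]
width: 0.002
t 4.9 tcp [0.4939 0.3108 0.0353] yaw -1.9825 F [-2.2 -0.4 -0.8] w 0.002 tilt [ 1.e-04  5.e-04 -1.e+00]
share [ 0.0542  0.0002 -0.0035] turn z -0.0002
```

View pics/wrist3.png

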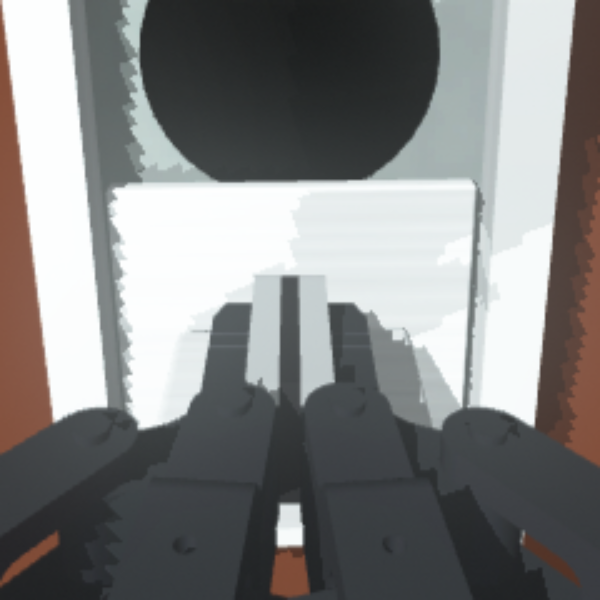

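View pics/scene3c.png

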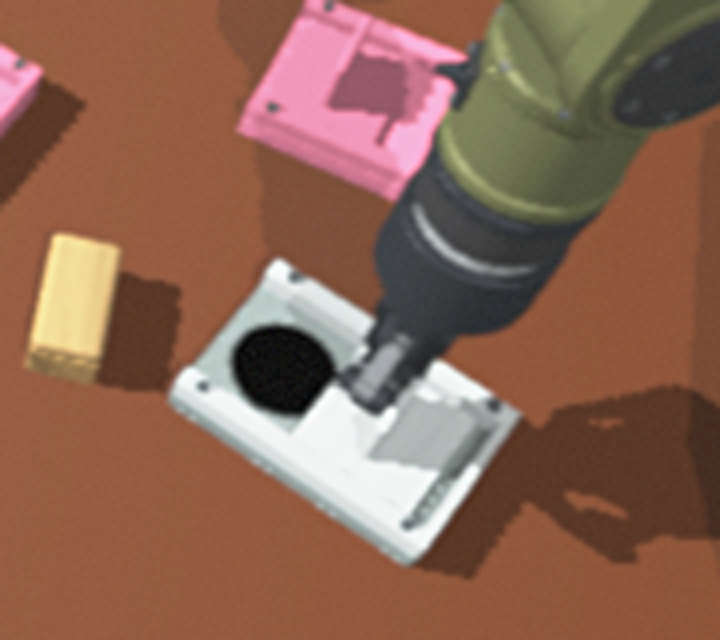

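The hole (scene crop 285,368) is nearly all bare, and a small gap to the end wall remains. I continue to the hard stop.

```bash
python3 -m handwheel '-0.015 0 0 0 0 0 255;-0.03 0 0 0 0 0 255;-0.03 0 0 0 0 0 255'
python3 -m handwheel '-0.01 0 0 0 0 0 255;-0.02 0 0 0 0 0 255;-0.02 0 0 0 0 0 255'
python3 -c "
from h import *
plan((.4895,.3009,.036),-1.982)"
```

```text
clock: 5.38
tcp_pos: [0.4962, 0.316, 0.0353]
ee_rot: [-0.548, 0.837, -0.0, -0.0]
force: [-1.2, -2.2, 0.9]
width: 0.005
clock: 5.75
tcp_pos: [0.4961, 0.3162, 0.035]
ee_rot: [-0.547, 0.837, -0.002, -0.003]
force: [-6.3, -12.1, 9.1]
width: -0.003
t 5.75 tcp [0.4961 0.3162 0.035 ] yaw -1.9837 F [ -6.3 -12.1   9.1] w -0.003 tilt [-0.0023 -0.0064 -1.    ]
share [ 0.0834 -0.0002 -0.0042] turn z -0.0006
```

Hard stop met: force rises to 15 N and the tool stops moving. I back off, rise, and look.

```bash
python3 -m handwheel '0.06 0 0 0 0 0 255;0.12 0 0 0 0 0 255;0.12 0 -0.3 0 0 0 255;0.12 0 -0.6 0 0 0 255;0.12 0 -0.6 0 0 0 255;0.12 0 -0.6 0 0 0 255'
python3 - <<'E'
from h import *
from cell import manip
plan((.5635,-.0078,.13),.277-np.pi)
im=manip.camera('scene')['pixels'][:,:,::-1]
cv2.imwrite('pics/scene4c.png',cv2.resize(im[160:320,380:560],None,fx=4,fy=4,interpolation=cv2.INTER_CUBIC))
E
```

```text
clock: 6.5
tcp_pos: [0.4882, 0.2975, 0.1554]
ee_rot: [-0.548, 0.837, 0.0, 0.001]
force: [-0.0, -1.2, -0.4]
width: 0.0
t 6.5 tcp [0.4882 0.2975 0.1554] yaw -1.9828 F [-0.  -1.2 -0.4] w 0.0 tilt [ 8.e-04  9.e-04 -1.e+00]
share [ 1.2482 -0.9563  0.1262] turn z 0.2807
```

View pics/scene4c.png

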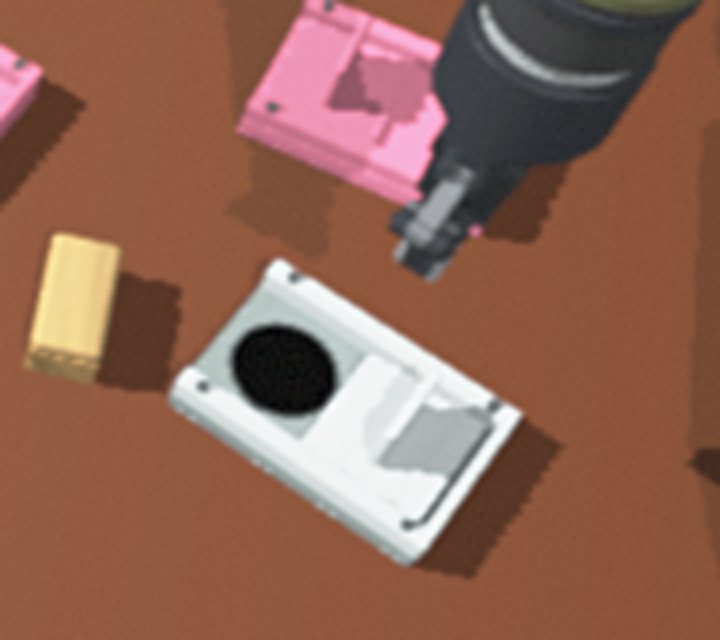

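The gate is fully open and the hole at crop (283,370) is bare. Now to above the raised rocker end.

```bash
python3 -m handwheel '0.625 -0.478 0.06 0 0 0.281 255;0.625 -0.478 0.06 0 0 0.281 255;0.625 -0.478 0.06 0 0 0.281 255;0.625 -0.478 0.06 0 0 0.281 255;0.625 -0.478 0.06 0 0 0.281 255;0.625 -0.478 0.06 0 0 0.281 255'
python3 -c "
from h import *
plan((.5635,-.0078,.13),.277-np.pi)"
```

```text
clock: 7.3
tcp_pos: [0.5245, 0.1442, 0.1416]
ee_rot: [-0.138, 0.99, -0.0, -0.001]
force: [-0.7, 0.1, 0.4]
width: 0.005
t 7.3 tcp [0.5245 0.1442 0.1416] yaw -2.8643 F [-0.7  0.1  0.4] w 0.005 tilt [-2.9e-03 -7.0e-04 -1.0e+00]
share [ 0.0204 -0.7846  0.0579] turn z 0.0001
```

```bash
python3 -m handwheel '0.02 -0.785 0.06 0 0 0 255;0.02 -0.785 0.06 0 0 0 255;0.02 -0.785 0.06 0 0 0 255;0.02 -0.785 0.06 0 0 0 255;0.02 -0.785 0.06 0 0 0 255'
python3 - <<'E'
from h import *
from cell import manip
plan((.5635,-.0078,.080),.277-np.pi)
im=manip.camera('wrist')['pixels'][:,:,::-1]
cv2.imwrite('pics/wrist5.png',im)
im=manip.camera('scene')['pixels'][:,:,::-1]
cv2.imwrite('pics/scene5c.png',cv2.resize(im[150:300,240:400],None,fx=4,fy=4,interpolation=cv2.INTER_CUBIC))
E
```

```text
clock: 7.92
tcp_pos: [0.564, -0.0069, 0.1306]
ee_rot: [-0.138, 0.99, 0.0, -0.001]
force: [0.3, 0.2, -0.4]
width: 0.003
t 7.925 tcp [ 0.564  -0.0069  0.1306] yaw -2.864 F [ 0.3  0.2 -0.4] w 0.003 tilt [-1.4e-03  5.0e-04 -1.0e+00]
share [ 0.0031 -0.0038  0.253 ] turn z 0.0002
```

View pics/wrist5.png

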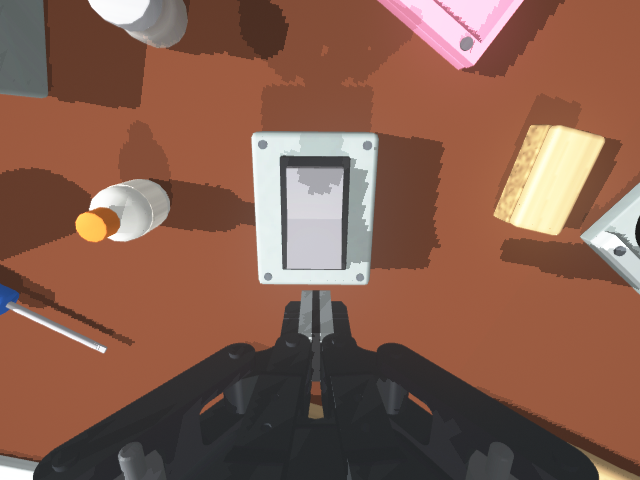

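View pics/scene5c.png

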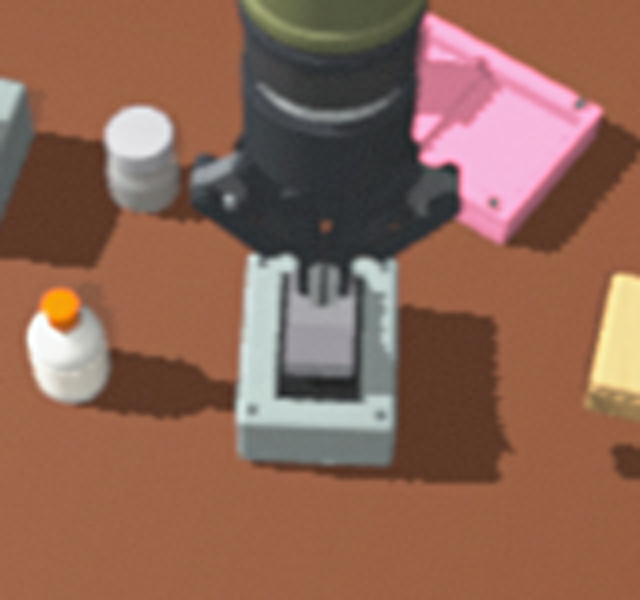

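The rocker is centred under the fingers, with both at col 316 in the wrist view. I descend and press.

```bash
python3 -m handwheel '0.015 0 0.13 0 0 0 255;0.015 0 0.26 0 0 0 255;0.015 0 0.28 0 0 0 255;0.015 0 0.3 0 0 0 255;0.015 0 0.32 0 0 0 255;0.015 0 0.34 0 0 0 255;0.015 0 0.34 0 0 0 255'
python3 -c "
from h import *
plan((.5635,-.0078,.060),.277-np.pi)"
```

```text
clock: 8.9
tcp_pos: [0.5623, -0.0084, 0.0637]
ee_rot: [-0.138, 0.99, -0.0, 0.001]
force: [0.5, 0.7, 2.6]
width: -0.005
t 8.9 tcp [ 0.5623 -0.0084  0.0637] yaw -2.8655 F [0.5 0.7 2.6] w -0.005 tilt [ 1.1e-03 -3.0e-04 -1.0e+00]
share [-0.0065  0.001   0.0185] turn z -0.0003
```

```bash
python3 -m handwheel '0 0 0.01 0 0 0 255;0 0 0.02 0 0 0 255;0 0 0.02 0 0 0 255'
python3 -m handwheel '0 0 0.01 0 0 0 255;0 0 0.015 0 0 0 255;0 0 0.015 0 0 0 255'
```

```text
clock: 9.28
tcp_pos: [0.5624, -0.0084, 0.0599]
ee_rot: [-0.138, 0.99, -0.0, 0.001]
force: [1.4, 0.0, 6.2]
width: 0.001
clock: 9.65
tcp_pos: [0.5625, -0.0084, 0.0594]
ee_rot: [-0.138, 0.99, -0.0, 0.001]
force: [-7.0, 1.1, 29.0]
width: -0.001
```

Hard stop felt: 29 N at z = 0.0594, where the rocker's on height is 0.060. I lift and check.

```bash
python3 -m handwheel '0 0 -0.2 0 0 0 255;0 0 -0.4 0 0 0 255;0 0 -0.4 0 0 0 255;0 0 -0.4 0 0 0 255'
python3 - <<'E'
from h import *
from cell import manip
plan((.4758,-.265,.14),.087-np.pi)
im=manip.camera('wrist')['pixels'][:,:,::-1]
cv2.imwrite('pics/wrist6.png',cv2.resize(im[100:340,200:440],None,fx=2.5,fy=2.5))
im=manip.camera('scene')['pixels'][:,:,::-1]
cv2.imwrite('pics/scene6c.png',cv2.resize(im[150:300,240:400],None,fx=4,fy=4,interpolation=cv2.INTER_CUBIC))
E
```

```text
clock: 10.15
tcp_pos: [0.5607, -0.0084, 0.1353]
ee_rot: [-0.138, 0.99, 0.0, -0.001]
force: [-1.1, 0.2, -0.1]
width: 0.001
t 10.15 tcp [ 0.5607 -0.0084  0.1353] yaw -2.8656 F [-1.1  0.2 -0.1] w 0.001 tilt [-1.9e-03 -2.0e-04 -1.0e+00]
share [ 0.758  -1.1189 -0.0224] turn z 0.0601
```

View pics/wrist6.png

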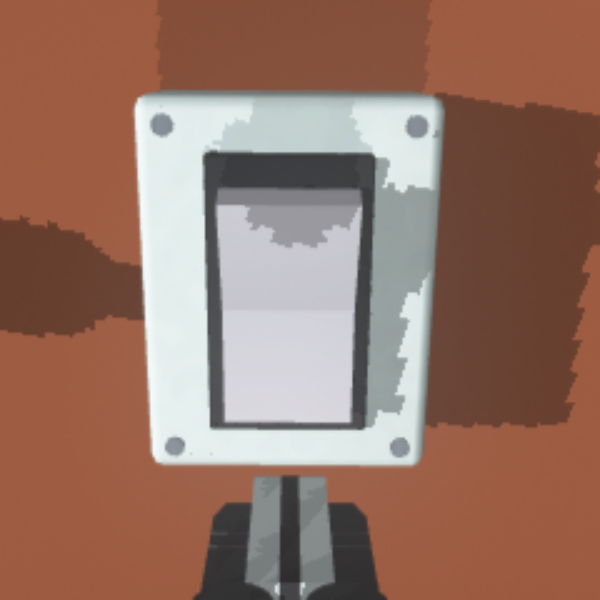

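View pics/scene6c.png

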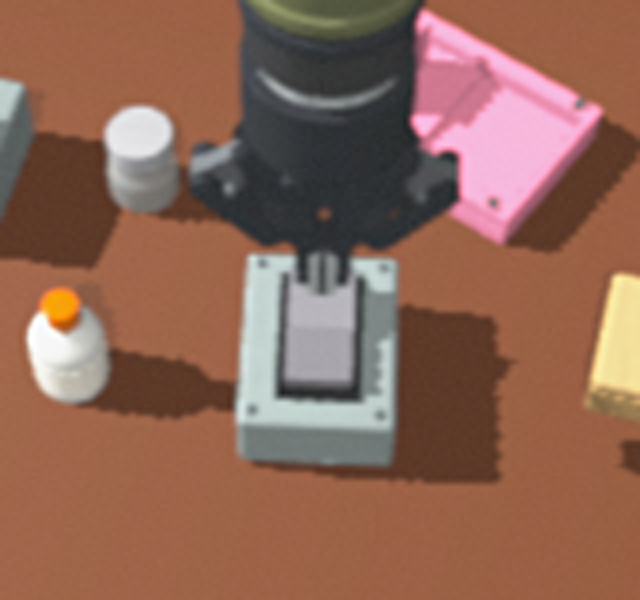

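The rocker is on: the near end is down and the far end raised. Now to the start key, at z ≈ 0.14 above the glue bottle and jar.

```bash
python3 -m handwheel '0.379 -0.56 -0.022 0 0 0.06 255;0.379 -0.56 -0.022 0 0 0.06 255;0.379 -0.56 -0.022 0 0 0.06 255;0.379 -0.56 -0.022 0 0 0.06 255'
python3 -c "
from h import *
plan((.4758,-.265,.13),.087-np.pi)"
```

```text
clock: 10.75
tcp_pos: [0.5186, -0.1369, 0.1398]
ee_rot: [-0.043, 0.999, 0.0, -0.001]
force: [0.7, 0.8, -0.0]
width: -0.0
t 10.75 tcp [ 0.5186 -0.1369  0.1398] yaw -3.0557 F [ 0.7  0.8 -0. ] w -0.0 tilt [-1.6e-03  9.0e-04 -1.0e+00]
share [ 0.2679 -0.6198  0.0486] turn z -0.0003
```

```bash
python3 -m handwheel '0.268 -0.62 0.05 0 0 0 255;0.268 -0.62 0.05 0 0 0 255;0.268 -0.62 0.05 0 0 0 255;0.268 -0.62 0.05 0 0 0 255;0.268 -0.62 0.05 0 0 0 255'
python3 - <<'E'
from h import *
from cell import manip
plan((.4758,-.265,.072),.087-np.pi)
im=manip.camera('wrist')['pixels'][:,:,::-1]
cv2.imwrite('pics/wrist7.png',cv2.resize(im[100:340,160:480],None,fx=2.5,fy=2.5))
im=manip.camera('scene')['pixels'][:,:,::-1]
cv2.imwrite('pics/scene7c.png',cv2.resize(im[110:230,150:310],None,fx=5,fy=5,interpolation=cv2.INTER_CUBIC))
E
```

```text
clock: 11.38
tcp_pos: [0.4775, -0.2632, 0.1305]
ee_rot: [-0.045, 0.999, 0.0, -0.0]
force: [0.2, 0.3, -0.0]
width: 0.003
t 11.375 tcp [ 0.4775 -0.2632  0.1305] yaw -3.0518 F [ 0.2  0.3 -0. ] w 0.003 tilt [-1.e-04  8.e-04 -1.e+00]
share [ 0.0091 -0.0087  0.2926] turn z 0.0009
```

View pics/wrist7.png

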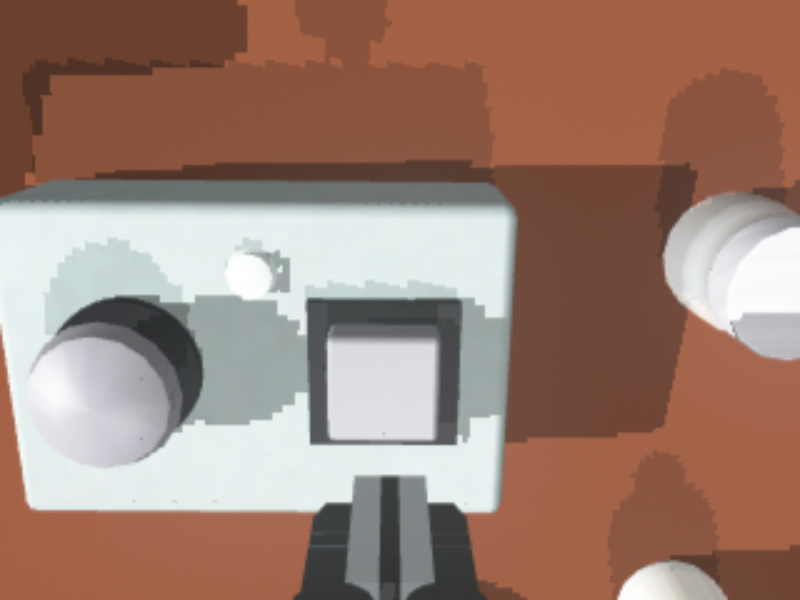

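View pics/scene7c.png

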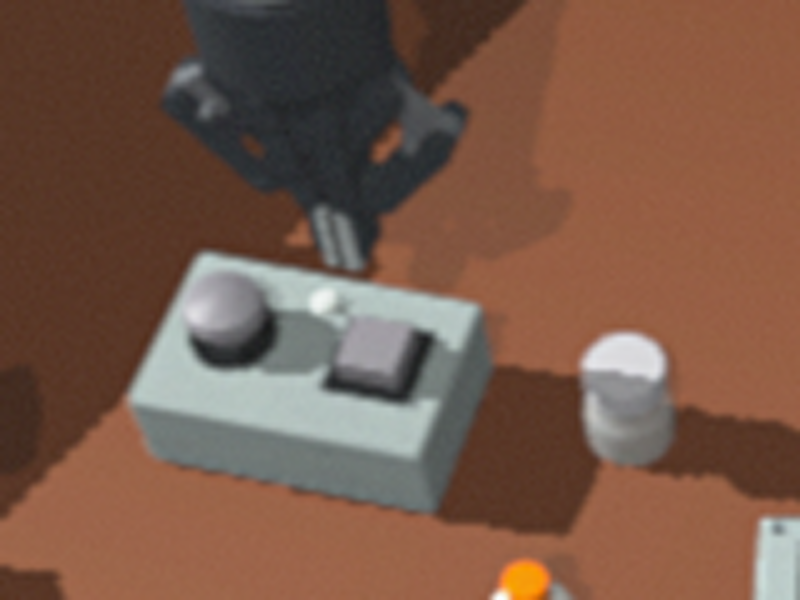

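The wrist view shows the key centre at crop col 383, against fingers at 390, which is about 2 mm. This agrees with the 1.8 mm residual, so I correct it while descending. The mushroom (105,395) stays about 70 mm to the side.

```bash
python3 -m handwheel '0.009 -0.009 0.15 0 0 0 255;0.009 -0.009 0.27 0 0 0 255;0.009 -0.009 0.29 0 0 0 255;0.009 -0.009 0.31 0 0 0 255;0.009 -0.009 0.32 0 0 0 255;0.009 -0.009 0.32 0 0 0 255'
python3 -c "
from h import *
plan((.4758,-.265,.062),.087-np.pi)"
```

```text
clock: 12.22
tcp_pos: [0.4757, -0.267, 0.0674]
ee_rot: [-0.044, 0.999, -0.0, 0.001]
force: [0.1, -0.6, 0.4]
width: 0.001
t 12.225 tcp [ 0.4757 -0.267   0.0674] yaw -3.0539 F [ 0.1 -0.6  0.4] w 0.001 tilt [ 1.e-03 -6.e-04 -1.e+00]
share [-0.0014  0.0101  0.0268] turn z 0.0002
```

```bash
python3 -m handwheel '0 0 0.01 0 0 0 255;0 0 0.02 0 0 0 255;0 0 0.02 0 0 0 255'
python3 -m handwheel '0 0 0.01 0 0 0 255;0 0 0.015 0 0 0 255;0 0 0.015 0 0 0 255'
```

```text
clock: 12.6
tcp_pos: [0.4756, -0.2671, 0.0628]
ee_rot: [-0.044, 0.999, -0.0, 0.0]
force: [0.9, 0.7, 1.7]
width: 0.001
clock: 12.98
tcp_pos: [0.4757, -0.2671, 0.0618]
ee_rot: [-0.044, 0.999, -0.0, 0.001]
force: [-4.6, 3.2, 19.6]
width: -0.002
```

Hard stop at z = 0.0618 with 20 N (0.062 expected). I lift clear and check.

```bash
python3 -m handwheel '0 0 -0.2 0 0 0 255;0 0 -0.5 0 0 0 255;0 0 -0.7 0 0 0 255;0 0 -0.7 0 0 0 255;0 0 -0.7 0 0 0 255;0 0 -0.7 0 0 0 255'
python3 - <<'E'
from h import *
from cell import manip
plan((.4758,-.265,.062),.087-np.pi)
im=manip.camera('wrist')['pixels'][:,:,::-1]
cv2.imwrite('pics/wrist8.png',cv2.resize(im[140:340,200:440],None,fx=3,fy=3))
im=manip.camera('scene')['pixels'][:,:,::-1]
cv2.imwrite('pics/scene8.png',im)
cv2.imwrite('pics/scene8c.png',cv2.resize(im[130:230,160:320],None,fx=5,fy=5,interpolation=cv2.INTER_CUBIC))
E
```

```text
clock: 13.72
tcp_pos: [0.4741, -0.2663, 0.1979]
ee_rot: [-0.044, 0.999, 0.001, -0.001]
force: [-0.3, 0.0, -0.4]
width: -0.0
t 13.725 tcp [ 0.4741 -0.2663  0.1979] yaw -3.054 F [-0.3  0.  -0.4] w -0.0 tilt [-0.0028  0.0014 -1.    ]
share [-0.0111  0.0045  0.6797] turn z 0.0002
```

View pics/wrist8.png

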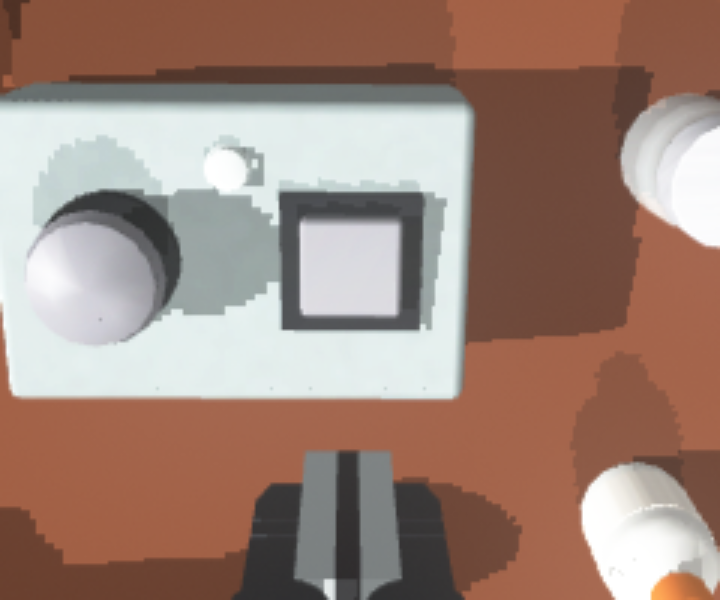

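View pics/scene8.png

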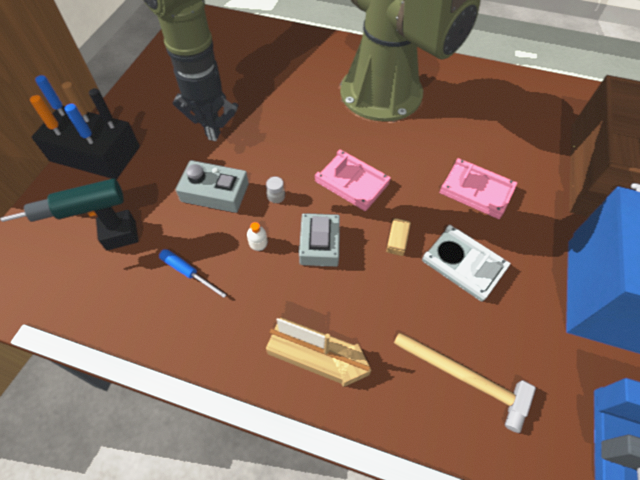

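View pics/scene8c.png

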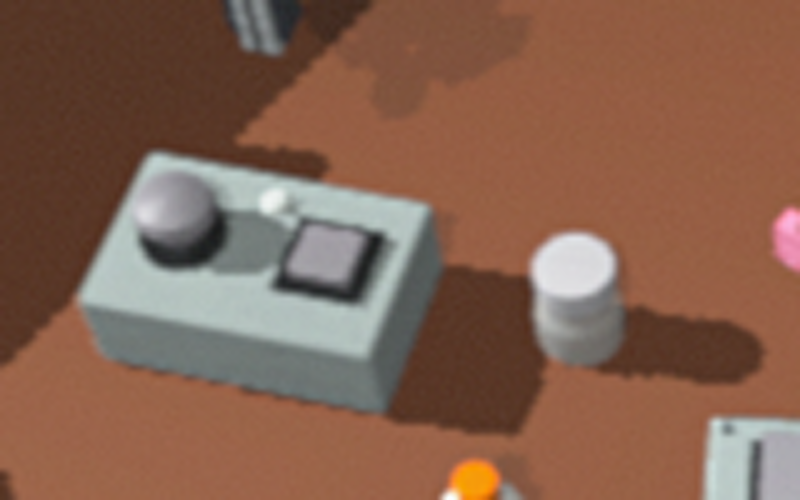

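The key stays in (crop 327,257, its side walls now low), the stop button is still up, the gate hole is bare and the rocker is on. Nothing has moved and the arm is clear, so I hand in.

```bash
python3 -c "
from cell import manip
print(manip.finish_job())"
```

```text
the job is handed in; nothing more can be done
None
```

I did all three steps in order with the closed fingertips and handed the job in at about 14 s of the 54 s allowed. The hand-in reports no verdict, and the joint values can't be read directly, so the checks below come from force, tip height and camera pictures.

| Step | What stopped the tool | What the pictures showed |
|---|---|---|
| Grey blast gate pushed open by its tab | Hard stop, about 15 N | Round hole fully bare |
| Raised rocker end pressed down | Hard stop, 29 N with the tip at 59.4 mm (60 mm expected) | Pressed end down, other end now up |
| Start key pressed in | Hard stop, 20 N with the tip at 61.8 mm (62 mm expected) | Key stays in after lifting off |

In the last pictures the stop button is out, and neither box nor anything else on the bench has visibly moved. The arm is clear, with the tip about 198 mm above the bench and no real force on it.

One early measurement disagreed. The gate tab's +x end did not triangulate cleanly from the two cameras, so I placed the tab from the top view and its known height. That fitted the gate's outline, and the push went as planned. No check failed.

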